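# Let a turned pin into the bench bin with its lift lever

## Robot

A 6-joint arm with a two-finger parallel gripper is mounted at the origin on the work surface. World frame = base frame: x ahead of the robot, y to its left, z up, the work surface at z = 0. Lengths are in m, angles in rad, forces in N, time in s.
With the tool pointing down it reaches from about 0.25 to 0.775 m from the base axis. Payload 4 kg.
Tool frame: the origin (TCP) lies between the finger pads; the fingertips stand ahead of it and the grasp point (between the pads) lies 8 mm behind it (tcp_to_tips is the z of the fingertips in the tool frame, in m); z points along the fingers, y is the line along which they close (so a half turn about z gives the same grasp; the last joint's range is limited). The gripper opens to 85 mm and grips with 20 to 120 N. Pads are 22 mm wide; open, the fingers measure 114 mm over their backs; the gripper's body (76 mm by 85 mm) begins 54 mm behind the grasp point. The pads swing forward as they close: fully open they stand 13 mm farther back than shut.
Start: joints at [1.156, 0.087, 1.371, -0, 1.684, -0.103], TCP at [0.169, 0.523, 0.242] pointing down, gripper open.
Joint ranges: [-3.1, 3.1], [-0.76, 2.03], [0.27, 2.55], [-1.08, 4.22], [0.17, 2.65], [-2.57, 2.57]. Speed limits (rad/s): [2.79, 2.79, 3.14, 3.14, 3.14, 3.14].

## Interface

Orientations are given as [roll, pitch, yaw] about the fixed x, y, z axes, in that order (R = Rz(yaw) Ry(pitch) Rx(roll)).
In Python, from rig import observe, grab_frame, get_calibration, job_done, search_frame, outline_of, pinpoint, tcp_to_tips gives the robot as it stands.
- The arm moves only by the shell command python3 -m pendant 'ROWS' [FORCE]. ROWS is JSON, a list of rows, each a list of 3 entries, a list of its own where there are three numbers: the closure, from 0 (fully open) to 1 (shut), then the shift along the tool's x, y, z in m, then the turn, a rotation vector about the tool's x, y, z in rad. A call has 1 to 5 rows; each row shifts and turns the commanded pose from where the row before left it, along the tool's axes as they then stand; what a row does not reach is not made up. A row lasts 1/8 s, in which the tool goes at most 62.5 mm and 10.7 degrees, less where a joint would pass 70% of its speed; a pose out of reach is approached as far as the arm can. A call is refused whole if a number of a shift passes 0.0625 or a number of a turn 0.188, either way. A call with a gripper value outside its range is refused whole. The fingers move at their own pace and stop on an object; FORCE is the grip in N (left out, the last holds). Time passes only in rows, so rows that do not move let the fingers close. It gives the time, the measured TCP pose, the force, the opening and the grip force at its end, in the units of the state.
- observe(): the state, without advancing time (a new reading comes with each control period).
- grab_frame(name): name is "scene" or "side" or "wrist"; returns (picture, depth): 384x512x3 uint8, blue, green, red; 384x512 float32, m along the optical axis (not along the pixel's ray), 0 where there is no reading.
- get_calibration(name): a dict with "fx", "fy", "cx", "cy" (pixels), "pose" (4x4, takes a point from camera to world coordinates). Camera axes: x right, y down, z forward; pixel columns grow to the right and rows downward; lengths in m; the calibration is good to about 2 mm. The wrist camera is an equidistant fisheye: a pixel r from the principal point sees the ray r / f radians off the axis. A picture is of the moment at which its call begins: read the wrist's pose just before it. get_calibration takes no time and is no camera call; for the wrist camera it gives the pose at the moment of the call.
- job_done(): hands the job in; it is judged then, once.
Trained networks look in the newest picture that a camera, given by its name, has taken for a name from the list of things; names that differ only in an ending like _2 or _b are one class to them, and where a whole thing is asked for, a point or a joint stands for the part that bears it (a point fixed in the world has none). Each returns a list of dicts, best first, with "conf" (0 to 1); they miss things now and then, are a little off and sometimes report something else, mostly with a low value. They report only what shows in the picture. A call takes as long as a camera call. They do not tell look-alikes from the thing itself.
- search_frame(query, camera): "rect" ([centre column, centre row, width, height] in pixels, round what is visible of it).
- outline_of(query, camera): "pixels" (384x512 bool, what is visible of it) and "rect" ([centre column, centre row, width, height] in pixels, round what is visible of it).
- pinpoint(query, camera): "location" ([column, row] in pixels: a listed point, or the origin of a listed thing).
The state is a dict: "t": time; "joints": joint angles; "joint_velocities": joint speeds; "effort": joint torques, N m; "position": TCP position; "orientation": TCP orientation; "contact_force": force on the tool from outside, world axes, zero at the start; "moment": the same for the moment, N m; "grip_width": finger opening in m; "grasp_force": force on a finger pad.
Only numpy, scipy, OpenCV 4.12 (cv2) and the standard library are available. Lean on these libraries where they do the work, as an engineer would, in place of code of your own. Each camera call takes 0.05 s, during which the arm holds its last target. There are 200 camera calls.

## Task

A steel pin is waiting on the chute of the yellow bench bin, held back by the closed lid. Slide the orange lock knob fully home against its red end stop to free the lever (never force it against the lock), then press the red lever pad right down and keep it down until the pin has rolled into the bin. Finally let the lever up slowly under your fingers, so that the lid closes fully without slamming over the pin, leave the lock open, and do not disturb the oil bottle, the spanner or the steel collar.

Things in the scene. Friction and masses are not known exactly. Their poses are not given: they have to be found in the camera images.
- bin: Yellow open-topped bench bin, 160 (x) by 150 (y) by 120 mm high, fixed. Origin: centre of its underside, on the bench; z up, turned up to 0.4 rad. Its -x side, with the lock ledge (90 mm up, x = -80 to -155 mm), faces the robot; a blue chute 108 mm wide rises from its +y rim (to 200 mm up at y = 220 mm); the lift lever sticks out on its -y side.
- lever_pad (a point): Centre of the top face of the red lever pad, 50 (bin x) by 45 (bin y) mm. Lever up: (0, -197, 128) mm in the bin's frame; fully down: (0, -199, 82) mm, so it moves almost straight down, 46 mm; it slopes 0.2 rad either way. Nothing is above it. A steel cross bar (bin y = -140 mm, 110 mm up) runs from the lever's arm to x = -145 mm, over the lock's tongue.
- lift_lever (a joint): Angle of the lift lever, rad: 0 up (lid closed), 0.40 fully down (lid fully raised, end stop). Pivots 115 mm inward of the pad's centre. A spring and the lid push it back up: about 7 N at the pad at first, 12 N fully down. Let go, it flies up and the lid slams. With the lock on it stops after about 0.05 rad and gives way only under force (15 N and more).
- lid (a joint): Opening angle of the aluminium lid, rad: 0 closed, 0.88 fully raised, 2.2 times the lever's angle. Hinged along the bin's -y rim 128 mm up, 140 mm long; an upturned lip on its +y edge (top 160 mm up when closed) holds the pin back. Raised, its edge stands about 255 mm above the bench, on the chute's side of the hinge.
- lock_grip (a point): Centre of the orange upright lock knob, 18 by 18 by 40 mm tall, square to the bin's axes; this point is half-way up, 123 mm above the bench. Stands on a 30 by 30 mm foot (top 20 mm below this point) at bin x = -130 mm; slides along the bin's +y, towards the chute, from y = -40 (locked) to +20 mm (open). A 16 mm wide steel tongue, top 21 mm below this point, runs 112 mm from it to -y.
- lock (a joint): Slide of the lock knob, m: 0 fully locked, 0.060 fully open against its end stop; starts at 0 to 0.012. Slides with about 2 N of friction and stays where it is left.
- pin_center (a point): Centre of the turned steel pin: 22 mm diameter, 66 mm long with its stepped ends, lying along the bin's x. It waits on the chute's slope (0.35 rad) against the lid's lip, 137 mm up at bin y = 82 mm, and rolls in by itself, within about a second, once the lid is raised. Inside, it lies about 41 mm above the bench (the bin's filled floor is 30 mm up).
- oil_bottle: Bystander: green oil bottle with a red cap, 56 mm diameter, 150 mm tall, standing. Origin: centre of its underside.
- spanner: Bystander: steel spanner, 160 mm long, lying on the bench along its x. Origin: middle of its underside.
- steel_collar: Bystander: steel collar, 48 mm outside diameter, 18 mm high, lying flat. Origin: centre of its underside.
Not all that is in view belongs to the job. What is shaped like the part that bears pin_center but green or purple is not meant.

How it is judged:
On the way, in this order (a step that is already met when the one before it is completed fails the run):
1. the lock knob is slid fully open against its end stop, the lever still up (value of joint lock above 0.055 m and value of joint lift_lever below 0.1 rad), for 0.1 s.
2. the robot holds the lever pressed right down and the pin is inside the bin while the lid is still raised (value of joint lift_lever above 0.33 rad and contact force between any of the fingers, the arm and lift_lever above 1 N and x of pin_center in the frame of bin between -0.08 and 0.08 m and y of pin_center in the frame of bin between -0.075 and 0.075 m and z of pin_center in the frame of bin between 0.02 and 0.1 m), for 0.3 s.
At the end, for the whole second after the job is handed in: the lid is closed (within 0.06 rad) and the lever up (within 0.04 rad), the pin lies at rest inside the bin, and the lock knob is still open (52 mm or more of its 60 mm) (value of joint lid below 0.06 rad and value of joint lift_lever below 0.04 rad and value of joint lock above 0.052 m and linear speed of pin below 0.02 m/s and x of pin_center in the frame of bin between -0.08 and 0.08 m and y of pin_center in the frame of bin between -0.075 and 0.075 m and z of pin_center in the frame of bin between 0.02 and 0.1 m); the robot touches nothing.
It fails at once if the lever is forced down against the lock (value of joint lift_lever above 0.1 rad and value of joint lock below 0.03 m).
It fails at once if the lid slams: it turns faster than 3.0 rad/s downwards in its last 0.3 rad (velocity of joint lid below -3 rad/s and value of joint lid below 0.3 rad).
It fails at once if the oil bottle, the spanner or the steel collar is shifted by more than 30 mm, or the bottle is tipped (distance of any of oil_bottle, spanner, steel_collar from where it was at the start of the episode above 0.03 m or angle between oil_bottle's own z axis and vertical above 0.4 rad).
It also fails if it takes over 45 s, if anything falls off the work surface, if the arm or the gripper's body presses on something with over 40 N, if the wrist force passes 120 N, or if a joint passes its speed limit or range.

## Working session

There is one attempt and no reset: what is moved stays moved. The work goes in short steps, Python scripts to look and compute and a shell command to move; the robot and the scene stay as the last step left them, time stands still between calls to the robot, and variables do not carry over. Pictures are saved under pics/ and viewed, at most 10 in all, crops included, and the job is handed in when it is done.

```bash
mkdir -p pics; cat > h.py <<'E'
import numpy as np,cv2
from rig import *
def cam2w(name,px,depth,cal=None):
    c=cal or get_calibration(name); u,v=px
    d=depth
    p=np.array([(u-c['cx'])/c['fx']*d,(v-c['cy'])/c['fy']*d,d,1])
    return (np.array(c['pose'])@p)[:3]
def onplane(name,px,z):
    c=get_calibration(name);T=np.array(c['pose'])
    r=T[:3,:3]@np.array([(px[0]-c['cx'])/c['fx'],(px[1]-c['cy'])/c['fy'],1]);o=T[:3,3]
    return o+r*(z-o[2])/r[2]
E
python3 - <<'E'
from h import *
ims=[]
for n in ("scene","side"):
    im,d=grab_frame(n); ims.append(im); cv2.imwrite(f'pics/{n}.png',im)
    for q,z in (("bin",0),("lever_pad",.128),("lock_grip",.123),("pin_center",.137),("oil_bottle",0),("spanner",0),("steel_collar",0)):
        for r in pinpoint(q,n)[:2]:
            u,v=r['location']; print(n,q,round(r['conf'],2),np.round([u,v]),'plane',onplane(n,(u,v),z).round(3),'depth',cam2w(n,(u,v),d[int(np.clip(v,0,383)),int(np.clip(u,0,511))]).round(3))
E
python3 -c "
import cv2,numpy as np
a=np.vstack([cv2.imread('pics/scene.png'),cv2.imread('pics/side.png')]);cv2.imwrite('pics/both.png',cv2.resize(a,(400,600)))"
```

```text
scene bin 0.72 [232. 233.] plane [ 0.616 -0.033  0.   ] depth [0.688 0.043 0.162]
scene lever_pad 0.68 [166. 161.] plane [ 0.635 -0.218  0.128] depth [ 0.634 -0.22   0.126]
scene lever_pad 0.44 [308. 201.] plane [0.509 0.088 0.128] depth [0.43  0.047 0.016]
scene lock_grip 0.7 [256. 160.] plane [ 0.491 -0.074  0.123] depth [ 0.496 -0.07   0.13 ]
scene pin_center 0.91 [257. 313.] plane [0.763 0.17  0.137] depth [0.727 0.142 0.019]
scene pin_center 0.75 [263. 217.] plane [0.609 0.049 0.137] depth [0.614 0.053 0.145]
scene oil_bottle 0.97 [124. 184.] plane [ 0.698 -0.348 -0.   ] depth [ 0.708 -0.32   0.031]
scene oil_bottle 0.53 [306. 201.] plane [0.419 0.037 0.   ] depth [0.43  0.043 0.016]
scene spanner 0.8 [181. 151.] plane [ 0.516 -0.331  0.   ] depth [ 0.516 -0.33   0.   ]
scene steel_collar 0.65 [311. 202.] plane [0.415 0.049 0.   ] depth [0.428 0.056 0.018]
side bin 0.59 [263. 222.] plane [ 0.613 -0.037  0.   ] depth [ 0.589 -0.109  0.104]
side lever_pad 0.91 [298. 260.] plane [ 0.626 -0.232  0.128] depth [ 0.627 -0.232  0.127]
side lock_grip 0.64 [212. 214.] plane [ 0.485 -0.074  0.123] depth [ 0.484 -0.087  0.141]
side pin_center 0.77 [320. 192.] plane [ 0.727 -0.087  0.137] depth [0.777 0.002 0.018]
side pin_center 0.61 [248. 161.] plane [0.598 0.044 0.137] depth [0.594 0.03  0.152]
side oil_bottle 0.91 [338. 334.] plane [ 0.683 -0.351  0.   ] depth [ 0.671 -0.364  0.042]
side spanner 0.88 [254. 353.] plane [ 0.506 -0.343  0.   ] depth [ 0.506 -0.345  0.005]
side steel_collar 0.77 [175. 213.] plane [0.409 0.043 0.   ] depth [ 0.409  0.046 -0.003]
```

View pics/scene.png

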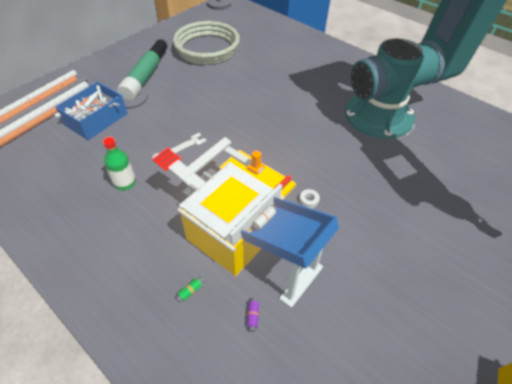

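View pics/side.png

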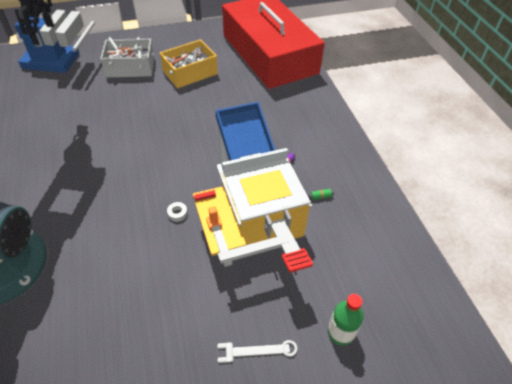

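```bash
cat >> h.py <<'E'
from scipy.spatial.transform import Rotation as Ro
TH=0.1; B=np.array([.6105,-.029,0])
def b2w(p): return B+Ro.from_euler('z',TH).apply(np.array(p)/1000)
def togo(tip,yaw=None):
    "tip: world target of fingertips"
    s=observe(); R=Ro.from_euler('xyz',s['orientation']); tips=tcp_to_tips if not callable(tcp_to_tips) else tcp_to_tips()
    cur=np.array(s['position'])+R.apply([0,0,tips])
    print('t',s['t'],'tcp',np.round(s['position'],4),'rpy',np.round(s['orientation'],3),'tip',cur.round(4),'tips',tips,'w',s['grip_width'],'F',np.round(s['contact_force'],1))
    print('shift tool',R.inv().apply(np.array(tip)-cur).round(4)); 
    return R
E
python3 - <<'E'
from h import *
t=b2w([-130,-75,150]); print(t, b2w([0,-197,128]))
R=togo(t); print(R.as_matrix().round(3))
E
```

```text
[ 0.48863696 -0.11660366  0.15      ] [ 0.63016718 -0.22501582  0.128     ]
t 0.8 tcp [0.1687 0.5235 0.2424] rpy [3.141 0.    2.83 ] tip [0.1687 0.5235 0.2314] tips 0.011 w 0.08569129612704025 F [-0.   0.3 -1. ]
shift tool [-0.5008 -0.5111  0.0813]
[[-0.952  0.307  0.   ]
 [ 0.307  0.952  0.   ]
 [-0.     0.    -1.   ]]
```

```bash
python3 -m pendant '[[1,[-0.042,-0.042,0],[0,0,0]],[1,[-0.042,-0.042,0],[0,0,0]],[1,[-0.042,-0.042,0],[0,0,0]],[1,[-0.042,-0.042,0],[0,0,0]],[1,[-0.042,-0.042,0],[0,0,0]]]' 40 | tail -3
python3 -m pendant '[[1,[-0.042,-0.042,0],[0,0,0]],[1,[-0.042,-0.042,0],[0,0,0]],[1,[-0.042,-0.042,0],[0,0,0]],[1,[-0.042,-0.042,0],[0,0,0]],[1,[-0.042,-0.042,0],[0,0,0]]]' | tail -3
python3 -m pendant '[[1,[-0.04,-0.04,0],[0,0,0]],[1,[-0.04,-0.04,0],[0,0,0]],[1,[0,0,0],[0,0,-0.14]],[1,[0,0,0],[0,0,-0.14]],[1,[0,0,0],[0,0,-0.13]]]' | tail -3
python3 - <<'E'
from h import *
R=togo(b2w([-130,-85,118]));
im,d=grab_frame('wrist'); cv2.imwrite('pics/w1.png',im)
for n in ("scene","side"):
    grab_frame(n)
    for q,z in (("lever_pad",.128),("lock_grip",.123)):
        for r in pinpoint(q,n)[:1]: print(n,q,round(r['conf'],2),onplane(n,r['location'],z).round(3))
E
```

```text
contact_force: [1.3, 0.6, 0.8]
grip_width: 0.0
grasp_force: 0.0
contact_force: [0.5, 0.3, 0.8]
grip_width: 0.0002
grasp_force: 0.0
contact_force: [0.2, 0.1, -0.1]
grip_width: 0.0003
grasp_force: 0.0
t 2.675 tcp [ 0.4913 -0.1061  0.2422] rpy [ 3.141 -0.    -3.04 ] tip [ 0.4913 -0.1061  0.2312] tips 0.011 w 0.00025973762827683454 F [ 0.2  0.1 -0.1]
shift tool [ 0.0037 -0.0202  0.1132]
scene lever_pad 0.89 [ 0.635 -0.224  0.128]
scene lock_grip 0.56 [ 0.492 -0.069  0.123]
side lever_pad 0.8 [ 0.626 -0.232  0.128]
side lock_grip 0.58 [ 0.494 -0.079  0.123]
```

View pics/w1.png

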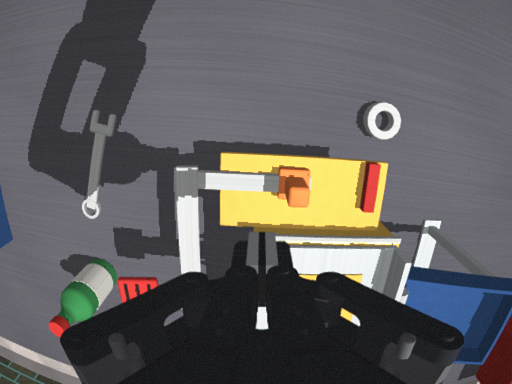

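```bash
cat >> h.py <<'E'
def wpt(px,z,c=None):
    c=c or get_calibration('wrist');T=np.array(c['pose'])
    a=np.array([(px[0]-c['cx']),(px[1]-c['cy'])]);r=np.hypot(*a);th=r/c['fx']
    v=T[:3,:3]@np.r_[a/r*np.sin(th),np.cos(th)];o=T[:3,3]
    return o+v*(z-o[2])/v[2]
E
python3 - <<'E'
from h import *
im,d=grab_frame('wrist')
m=np.array(cv2.inRange(cv2.cvtColor(im,cv2.COLOR_BGR2HSV),(5,150,120),(17,255,255)))
m[:150]=0;m[230:]=0;m[:,:260]=0;m[:,330:]=0
print(cv2.boundingRect(m))
for q,z in (("lock_grip",.123),("lever_pad",.128)):
    for r in pinpoint(q,'wrist')[:2]: print(q,r, wpt(r['location'],z).round(4))
print('knobtop',wpt((299,194),.143).round(4))
a,b=wpt((225,153),.09),wpt((386,162),.09); print('ledge edge',a,b,np.arctan2(-(b-a)[0],(b-a)[1]))
print('tongue',wpt((200,180),.102),wpt((275,181),.102))
c=get_calibration('wrist')
print(np.round(c['pose'],3))
cv2.imwrite('pics/c.png',cv2.resize(im[140:240,160:400],(720,300),interpolation=2))
E
```

```text
(277, 167, 33, 40)
lock_grip {'location': [297.7, 192.6], 'conf': 0.87} [ 0.4917 -0.073   0.123 ]
lever_pad {'location': [138.6, 297.6], 'conf': 0.6} [ 0.6254 -0.2265  0.128 ]
knobtop [ 0.487 -0.075  0.143]
ledge edge [ 0.46838612 -0.14306017  0.09      ] [0.45941597 0.02037268 0.09      ] 0.054830832474088154
tongue [ 0.49441696 -0.1640828   0.102     ] [ 0.48850751 -0.09274615  0.102     ]
[[-0.099  0.953  0.288  0.419]
 [ 0.995  0.094  0.029 -0.113]
 [ 0.001  0.289 -0.957  0.374]
 [ 0.     0.     0.     1.   ]]
```

View pics/c.png

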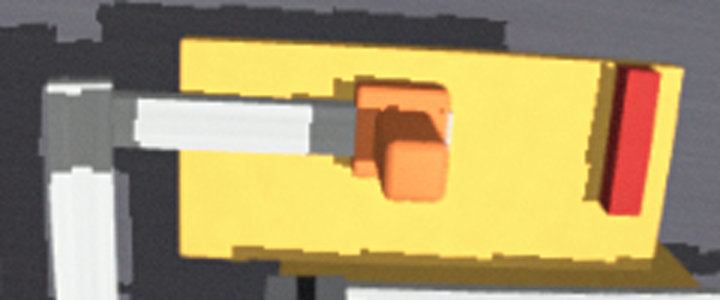

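```bash
python3 -m pendant '[[1,[0.002,-0.014,0.04],[0,0,0]],[1,[0,0,0.05],[0,0,0]],[1,[0,0,0.02],[0,0,0]],[1,[0,0,0],[0,0,0]]]'
python3 -m pendant '[[1,[0,0.012,0],[0,0,0]],[1,[0,0.012,0],[0,0,0]],[1,[0,0.012,0],[0,0,0]],[1,[0,0.012,0],[0,0,0]],[1,[0,0.012,0],[0,0,0]]]'
```

```text
t: 3.68
position: [0.4892, -0.1194, 0.1301]
orientation: [3.139, -0.004, -3.044]
contact_force: [0.3, -0.7, 0.8]
grip_width: 0.0003
grasp_force: 0.0
t: 4.3
position: [0.4852, -0.0596, 0.1331]
orientation: [-3.141, 0.002, -3.043]
contact_force: [0.8, -2.4, 2.1]
grip_width: 0.0003
grasp_force: 1.4
```

```bash
python3 -m pendant '[[1,[0,0.008,0],[0,0,0]],[1,[0,0.005,0],[0,0,0]],[1,[0,0.004,0],[0,0,0]],[1,[0,0.0,0],[0,0,0]]]'
python3 -m pendant '[[1,[0,0.004,0],[0,0,0]],[1,[0,0,0],[0,0,0]]]'
```

```text
t: 4.8
position: [0.4825, -0.0427, 0.1318]
orientation: [3.14, -0.001, -3.043]
contact_force: [0.3, -0.3, -0.2]
grip_width: 0.0
grasp_force: 0.2
t: 5.05
position: [0.4824, -0.0403, 0.1319]
orientation: [-3.139, -0.001, -3.044]
contact_force: [0.7, -5.2, -0.3]
grip_width: -0.0
grasp_force: 2.4
```

```bash
python3 -m pendant '[[1,[0,0.004,0],[0,0,0]],[1,[0,0,0],[0,0,0]],[1,[0,0,0],[0,0,0]]]'
python3 - <<'E'
from h import *
im,d=grab_frame('wrist'); cv2.imwrite('pics/w2.png',im)
for q,z in (("lock_grip",.123),("lever_pad",.128)):
    for r in pinpoint(q,'wrist')[:2]: print(q,r, wpt(r['location'],z).round(4))
E
```

```text
t: 5.42
position: [0.4823, -0.0398, 0.132]
orientation: [-3.132, -0.001, -3.046]
contact_force: [1.3, -14.2, -1.7]
grip_width: 0.0
grasp_force: 7.1
lock_grip {'location': [303.8, 257.6], 'conf': 0.69} [ 0.4869 -0.0162  0.123 ]
lever_pad {'location': [42.4, 359.0], 'conf': 0.57} [ 0.6289 -0.2262  0.128 ]
```

View pics/w2.png

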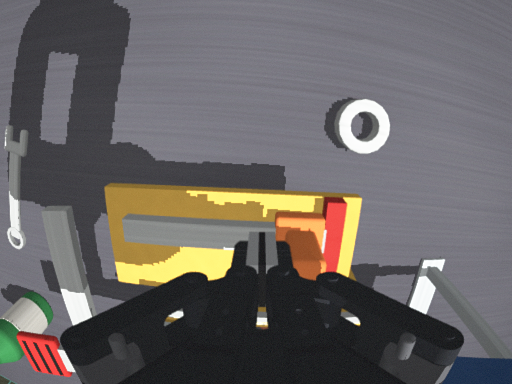

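```bash
python3 -m pendant '[[1,[0,-0.015,0],[0,0,0]],[1,[0,-0.005,-0.05],[0,0,0]],[1,[-0.0,-0.045,-0.01],[0,0,0]],[1,[-0.03,-0.045,0],[0,0,0]],[1,[-0.03,-0.045,0],[0,0,0]]]'
python3 -m pendant '[[1,[-0.033,-0.023,0],[0,0,0]],[1,[-0.034,-0.023,0],[0,0,0]],[1,[0,0,0],[0,0,0]]]'
python3 - <<'E'
from h import *
for n in ("side","scene"):
    grab_frame(n)
    for r in pinpoint("lever_pad",n)[:1]: print(n,r['conf'],onplane(n,r['location'],.128).round(4))
    for r in pinpoint("lock_grip",n)[:1]: print(n,'lock',r['conf'],onplane(n,r['location'],.123).round(4))
togo([.629,-.226,.128])
E
```

```text
t: 6.2
position: [0.5578, -0.1843, 0.1925]
orientation: [3.14, 0.001, -3.043]
contact_force: [0.7, -0.3, 0.3]
grip_width: 0.0001
grasp_force: 0.0
t: 6.58
position: [0.6293, -0.2235, 0.1892]
orientation: [3.138, -0.003, -3.044]
contact_force: [-0.5, 1.6, -0.0]
grip_width: 0.0001
grasp_force: 0.0
side 0.76 [ 0.6257 -0.232   0.128 ]
side lock 0.93 [ 0.4821 -0.0132  0.123 ]
scene 0.64 [ 0.6297 -0.2298  0.128 ]
scene lock 0.84 [ 0.4928 -0.0145  0.123 ]
t 6.875 tcp [ 0.6278 -0.2222  0.1931] rpy [ 3.142e+00  1.000e-03 -3.043e+00] tip [ 0.6278 -0.2222  0.1821] tips 0.011 w -0.00013751832756640656 F [ 0.5  0.  -0.1]
shift tool [-0.0008 -0.0039  0.0541]
```

```bash
python3 -m pendant '[[1,[0,-0.006,0.02],[0,0,0]],[1,[0,0,0.025],[0,0,0]],[1,[0,0,0.008],[0,0,0]],[1,[0,0,0.006],[0,0,0]],[1,[0,0,0],[0,0,0]]]'
```

```text
t: 7.5
position: [0.6281, -0.2294, 0.1339]
orientation: [-3.141, -0.001, -3.044]
contact_force: [-0.9, -0.3, 0.9]
grip_width: -0.0001
grasp_force: 0.8
```

```bash
python3 -m pendant '[[1,[0,0,0.005],[0,0,0]],[1,[0,0,0.005],[0,0,0]],[1,[0,0,0],[0,0,0]]]'
```

```text
t: 7.88
position: [0.6285, -0.2305, 0.1251]
orientation: [-3.138, 0.0, -3.044]
contact_force: [-4.8, -2.3, 7.3]
grip_width: 0.0002
grasp_force: 3.7
```

```bash
python3 -m pendant '[[1,[0,0,0.008],[0,0,0]],[1,[0,0,0.008],[0,0,0]],[1,[0,0,0.008],[0,0,0]],[1,[0,0,0.006],[0,0,0]],[1,[0,0,0],[0,0,0]]]'
```

```text
t: 8.5
position: [0.6288, -0.2303, 0.0958]
orientation: [-3.139, 0.001, -3.044]
contact_force: [-5.5, -2.7, 9.8]
grip_width: 0.0003
grasp_force: 5.1
```

```bash
python3 -m pendant '[[1,[0,0,0.003],[0,0,0]],[1,[0,0,0],[0,0,0]],[1,[0,0,0],[0,0,0]]]'
```

```text
t: 8.88
position: [0.6288, -0.23, 0.0938]
orientation: [-3.139, 0.001, -3.044]
contact_force: [-6.5, -0.5, 11.7]
grip_width: 0.0
grasp_force: 5.5
```

```bash
python3 -m pendant '[[1,[0,0,0.003],[0,0,0]],[1,[0,0,0],[0,0,0]],[1,[0,0,0],[0,0,0]],[1,[0,0,0],[0,0,0]],[1,[0,0,0],[0,0,0]]]'
python3 -m pendant '[[1,[0,0,0],[0,0,0]],[1,[0,0,0],[0,0,0]],[1,[0,0,0],[0,0,0]],[1,[0,0,0],[0,0,0]],[1,[0,0,0],[0,0,0]]]'
python3 - <<'E'
from h import *
im=[]
for n in ("scene","side"):
    a,d=grab_frame(n); im.append(a[100:330,130:390])
    for r in pinpoint("pin_center",n): print(n,r['conf'],r['location'],onplane(n,r['location'],.041).round(3))
cv2.imwrite('pics/p.png',cv2.resize(np.hstack(im),(780,345)))
E
```

```text
t: 9.5
position: [0.6289, -0.23, 0.0933]
orientation: [-3.138, 0.002, -3.044]
contact_force: [-9.4, 0.8, 18.4]
grip_width: 0.0001
grasp_force: 9.0
t: 10.12
position: [0.6289, -0.23, 0.0933]
orientation: [-3.138, 0.002, -3.044]
contact_force: [-9.2, 1.1, 18.4]
grip_width: 0.0001
grasp_force: 9.0
scene 0.65 [190.9, 288.7] [0.786 0.016 0.041]
scene 0.63 [253.9, 310.6] [0.734 0.14  0.041]
scene 0.61 [228.8, 218.0] [ 0.61  -0.049  0.041]
```

View pics/p.png

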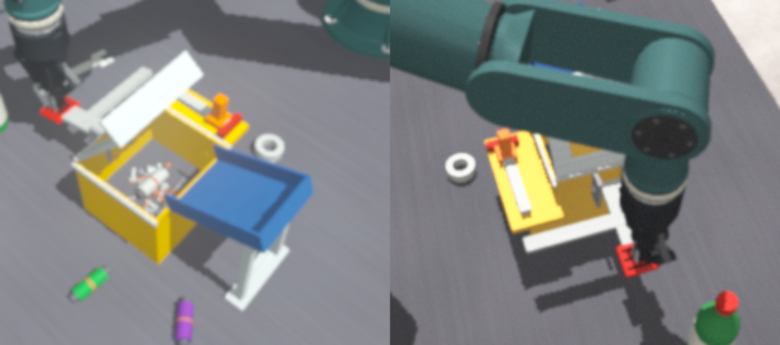

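The pin lies in the bin (scene crop about (150,180)), the lid is raised and the chute is empty. Now I'll let the lever up slowly.

```bash
for i in 1; do python3 -m pendant '[[1,[0,0,-0.004],[0,0,0]],[1,[0,0,-0.005],[0,0,0]],[1,[0,0,-0.005],[0,0,0]],[1,[0,0,-0.005],[0,0,0]],[1,[0,0,-0.005],[0,0,0]]]'; done
python3 -m pendant '[[1,[0,0,-0.004],[0,0,0]],[1,[0,0,-0.004],[0,0,0]],[1,[0,0,-0.004],[0,0,0]],[1,[0,0,-0.003],[0,0,0]],[1,[0,0,0],[0,0,0]]]'
```

```text
t: 10.95
position: [0.6287, -0.2312, 0.1144]
orientation: [-3.137, 0.001, -3.044]
contact_force: [-4.4, -4.5, 8.1]
grip_width: 0.0
grasp_force: 4.2
t: 11.58
position: [0.6288, -0.2299, 0.1289]
orientation: [-3.139, 0.001, -3.044]
contact_force: [-4.0, -0.7, 7.5]
grip_width: -0.0001
grasp_force: 3.5
```

```bash
python3 -m pendant '[[1,[0,0,-0.003],[0,0,0]],[1,[0,0,-0.003],[0,0,0]],[1,[0,0,-0.003],[0,0,0]],[1,[0,0,-0.002],[0,0,0]],[1,[0,0,0],[0,0,0]]]'
python3 -m pendant '[[1,[0,0,-0.002],[0,0,0]],[1,[0,0,-0.002],[0,0,0]],[1,[0,0,-0.002],[0,0,0]],[1,[0,0,-0.002],[0,0,0]],[1,[0,0,0],[0,0,0]]]'
python3 -m pendant '[[1,[0,0,-0.02],[0,0,0]],[1,[0,0,-0.04],[0,0,0]],[1,[0,0,-0.04],[0,0,0]],[1,[0,0,0],[0,0,0]],[1,[0,0,0],[0,0,0]]]'
python3 - <<'E'
from h import *
im=[]
for n in ("scene","side"):
    a,d=grab_frame(n); im.append(a[100:330,130:390])
    for q,z in (("lock_grip",.123),("lever_pad",.128)):
        for r in pinpoint(q,n)[:1]: print(n,q,r['conf'],onplane(n,r['location'],z).round(3))
cv2.imwrite('pics/q.png',cv2.resize(np.hstack(im),(780,345)))
E
```

```text
t: 12.2
position: [0.6287, -0.2281, 0.1389]
orientation: [3.141, 0.0, -3.043]
contact_force: [-3.0, 1.8, 5.7]
grip_width: -0.0
grasp_force: 3.0
t: 12.82
position: [0.6291, -0.2289, 0.1453]
orientation: [3.142, 0.0, -3.043]
contact_force: [-0.2, -0.7, 0.2]
grip_width: -0.0003
grasp_force: 0.0
t: 13.45
position: [0.629, -0.2289, 0.2459]
orientation: [-3.141, 0.001, -3.043]
contact_force: [-0.2, -1.0, -1.7]
grip_width: -0.0002
grasp_force: 0.0
scene lock_grip 0.56 [ 0.496 -0.014  0.123]
scene lever_pad 0.67 [ 0.633 -0.226  0.128]
side lock_grip 0.97 [ 0.484 -0.025  0.123]
side lever_pad 0.93 [ 0.626 -0.232  0.128]
```

View pics/q.png

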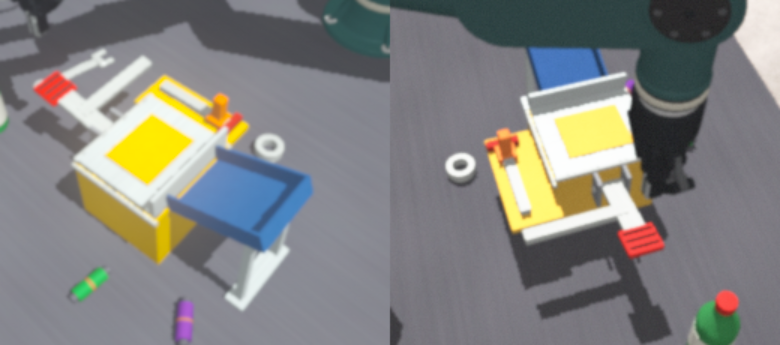

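The lid is closed, the lever is up, the lock knob sits at its stop and the arm is clear.

```bash
python3 -c "
from rig import job_done
print(job_done())"
```

```text
the job is handed in; nothing more can be done
None
```

I handed the job in. The lock knob is open against its stop, the pin was seen in the bin before I let the lid down slowly, and the lid is closed with the lever up; no bystander was touched, and no verdict came back.

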